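Push a tip box down the loading lane

ROBOT

A 6-joint arm with a two-finger parallel gripper is mounted at the origin on a cart in front of the work surface, level with it; the furniture and walls round the work are solid. World frame = base frame: x ahead of the robot, y to its left, z up, the work surface at z = 0. Lengths are in mm, angles in rad, forces in N, time in s.
With the tool pointing down it reaches from about 275 to 975 mm from the base axis. Payload 8.4 kg.
Tool frame: the origin (TCP) lies on the centre line of the jaws, within the pads' length; the fingertips stand 8 mm ahead of it and the grasp point (between the pads) lies 11 mm behind it; y points along the fingers, x is the direction in which the jaws open and shut, and the axes are right-handed (so a half turn about y gives the same grasp; the last joint's range is limited). The gripper opens to 92 mm and grips with 3 to 60 N. Pads are 20 mm wide; open, the fingers measure 128 mm over their backs; the gripper's body (75 mm by 189 mm) begins 69 mm behind the grasp point.
Start: joints at [-1.291, 0.353, 1.633, -0, 1.155, -0.002], TCP at [173.802, -600.351, 222.583] pointing down, gripper open.
Joint ranges: [-2.63, 2.63], [-0.92, 2.1], [0.06, 2.66], [-1.3, 4.44], [0, 2.69], [-3.02, 3.02]. Speed limits (rad/s): [2.22, 2.22, 2.79, 3.14, 3.14, 3.14].

INTERFACE

Orientations are given as a unit quaternion [x, y, z, w].
In Python, from rig import bot, viewer gives the robot as it stands. The module is installed in compiled form; this text tells all that it offers.
- The arm moves only by the shell command python3 -m crank 'ROWS'. ROWS is JSON, a list of rows, each an object of numbers: "grip": the opening in per cent of the stroke, from 0 (shut) to 100 (fully open); "dx", "dy", "dz": the shift along the tool's x, y, z in mm; "wx", "wy", "wz": the turn, a rotation vector about the tool's x, y, z in degrees. A call has 1 to 20 rows; each row shifts and turns the commanded pose from where the row before left it, along the tool's axes as they then stand; what a row does not reach is not made up. A row lasts 1/10 s, in which the tool goes at most 50 mm and 8.59 degrees, less where a joint would pass 70% of its speed; a pose out of reach is approached as far as the arm can. A call with a gripper value outside its range is refused whole. The fingers move at their own pace and stop on an object; the grip force is fixed at half the most. Time passes only in rows, so rows that do not move let the fingers close. It gives the time, the measured TCP pose, the force and the opening at its end, in the units of the state.
- bot.sense(): the state, without advancing time (a new reading comes with each control period).
- viewer.camera(name): name is "side" or "top"; returns a dict with "pixels" (400x640x3 uint8, red, green, blue), "range_z" (400x640 float32, mm along the optical axis (not along the pixel's ray), 0 where there is no reading), "fx", "fy", "cx", "cy" (pixels), "camera_from_world" (4x4, takes a point from world to camera coordinates). Camera axes: x right, y up, looking along -z (the intrinsics and any distortion apply to the point x, -y, -z); pixel columns grow to the right and rows downward; lengths in mm; the calibration is good to about 2 mm. A picture is of the moment at which its call begins.
- bot.sign_off(): hands the job in, once; it reports no verdict.
Trained networks look in the newest picture that a camera, given by its name, has taken for a name from the list of things; names that differ only in an ending like _2 or _b are one class to them, and where a whole thing is asked for, a point or a joint stands for the part that bears it (a point fixed in the world has none). Each returns a list of dicts, best first, with "p" (0 to 1); they miss things now and then, are a little off and sometimes report something else, mostly with a low value. They report only what shows in the picture. A call takes as long as a camera call. They do not tell look-alikes from the thing itself.
- viewer.regions_of(query, camera): "region" (400x640 bool, what is visible of it) and "uv" ([column, row] in pixels, amid what is visible of it).
- viewer.mark_of(query, camera): "uv" ([column, row] in pixels: a listed point, or the origin of a listed thing).
The state is a dict: "clock": time; "q": joint angles; "joint_velocities": joint speeds; "tau": joint torques, N m; "ee_pos": TCP position; "orientation": TCP orientation; "force": force on the tool from outside, world axes, zero at the start; "torque": the same for the moment, N m; "finger_gap": finger opening in mm.
Only numpy, scipy, OpenCV 4.12 (cv2) and the standard library are available. Lean on these libraries where they do the work, as an engineer would, in place of code of your own. Each camera call takes 0.05 s, during which the arm holds its last target. There are 200 camera calls.

TASK

Load the closed tip box: square it up with the loading bay's lane and push it along the plate, between the two guide rails, until its leading end rests against the stop block at the end of the lane. The rails are aligned sensor rails, so neither the box nor the gripper may touch them at any time. Only push the box, flat on the plate, never lifting or tipping it, and leave the stoppers and glassware around it undisturbed.

Things in the scene. Friction and masses are not known exactly. Their poses are not given: they have to be found in the camera images.
- bay: loading bay, fixed: grey plate 405 x 250 x 6 mm on the worktop. Origin on its underside (worktop level), on the lane's centre line at the mouth. x axis points down the lane: open apron from x -210 to 0, then the lane to the stop block's face at x = 170; y left of that, z up. Lane 102 mm wide between the rails (y -51 to 51). Stop block 126 wide, 30 mm high above the plate.
- rail_left: left guide rail, a fixed straight aluminium bar 168 long, 12 thick, 24 mm high, on the plate (its top 30 mm above the worktop). Origin on the plate's surface at the bar's mouth end, middle of its thickness, 57 mm left (+y) of the lane's centre line; x axis along the bar into the lane. Must not be touched.
- rail_right: right guide rail, the same bar 57 mm to the right (-y) of the lane's centre line. Must not be touched.
- mouth (a point): point on the plate's surface (6 mm above the worktop) at the middle of the lane mouth
- stop_face (a point): middle of the stop block's face that the box meets, 15 mm above the plate's surface
- tip_box: loose closed tip box, grey base, white lid: 122 long (x) x 84 wide (y) x 66 mm high, 0.17 to 0.35 kg; the lid (top 22 mm) is 1 mm smaller all round. Origin at the centre of its underside; x axis along its length to the leading end. Starts on the apron, up to 25 mm off the lane's centre line to either side and up to 0.25 rad askew. Slides with ordinary friction; stops when no longer pushed.
- box_nose (a point): centre of the tip box's leading end face, 61 mm ahead of the box's origin and 33 mm above its underside
- stopper_a_mid (a point): middle of the large black rubber stopper (34 across, 22 mm high), loose on the plate outside the left rail; leave it
- stopper_b_mid (a point): middle of the small black rubber stopper (24 across, 18 mm high), loose on the plate outside the right rail; leave it
- flask: glass conical flask, 92 across, 124 mm high, loose on the worktop a little past the stop end of the bay; origin at the centre of its underside; leave it
- beaker: glass beaker, 99 across, 129 mm high, loose on the worktop beside the bay, left of the left rail; origin at the centre of its underside; leave it
Things that resemble listed ones, but are neither listed nor needed, are in the scene too. Leave any brown or green look-alike of the tip_box alone.

How it is judged (in metres and radians):
On the way:
1. the box's leading end has entered the lane between the rails, flat on the plate (x of box_nose in the frame of bay above 0.015 m and y of box_nose in the frame of bay between -0.009 and 0.009 m and angle between tip_box's own z axis and vertical below 0.05 rad and z of tip_box in the frame of bay between 0.002 and 0.01 m), for 0.05 s.
At the end, for the whole second after the job is handed in: the box lies still and flat on the plate in the lane, its leading end against the stop block (within 5 mm), its length along the lane (x of box_nose in the frame of bay above 0.165 m and angle between the x axis of tip_box and the x axis of bay, either way round below 0.12 rad and linear speed of tip_box below 0.01 m/s and y of box_nose in the frame of bay between -0.009 and 0.009 m and angle between tip_box's own z axis and vertical below 0.05 rad and z of tip_box in the frame of bay between 0.002 and 0.01 m); the robot touches nothing.
It fails at once if something touches the left guide rail (contact force between rail_left and anything else above 0.3 N).
It fails at once if something touches the right guide rail (contact force between rail_right and anything else above 0.3 N).
It fails at once if the box is lifted off the plate (z of tip_box in the frame of bay above 0.014 m).
It fails at once if the box is tipped (angle between tip_box's own z axis and vertical above 0.15 rad).
It fails at once if a stopper, the flask or the beaker is disturbed (moved over 10 mm) (distance of any of stopper_a_mid, stopper_b_mid, flask, beaker from where it was at the start of the episode above 0.01 m).
It also fails if it takes over 58 s, if anything falls off the work surface, if the arm or the gripper's body presses on something with over 40 N, if the wrist force passes 120 N, or if a joint passes its speed limit or range.

## Working session

There is one attempt and no reset: what is moved stays moved. The work goes in short steps, Python scripts to look and compute and a shell command to move; the robot and the scene stay as the last step left them, time stands still between calls to the robot, and variables do not carry over. Pictures are saved under pics/ and viewed, about 8 in all and at most 12, crops included, and the job is handed in when it is done.

```bash
mkdir -p pics; cat > h.py <<'E'
import numpy as np,cv2
from rig import bot,viewer
def cam(n):
    return viewer.camera(n)
def pts(c,uv):
    uv=np.atleast_2d(uv).astype(int); z=c["range_z"][uv[:,1],uv[:,0]].astype(float)
    P=np.c_[(uv[:,0]-c["cx"])/c["fx"]*z,-(uv[:,1]-c["cy"])/c["fy"]*z,-z,np.ones(len(z))]
    return (np.linalg.inv(c["camera_from_world"])@P.T).T[:,:3]
def save(c,n): cv2.imwrite(f"pics/{n}.png",c["pixels"][:,:,::-1])
E
python3 - <<'E'
from h import *
np.set_printoptions(precision=1,suppress=True)
s=bot.sense();print(s["clock"],s["ee_pos"],s["orientation"])
for n in("top","side"):
    c=cam(n);save(c,n+"0");print(n,{k:v for k,v in c.items() if k not in("pixels","range_z")})
    for q in("tip_box","bay","rail_left","rail_right","flask","beaker","stopper_a_mid"):
        for r in viewer.regions_of(q,n)[:3]: print(q,"reg",r["p"],r["uv"],r["region"].sum(),np.median(pts(c,np.argwhere(r["region"])[:,::-1]),0))
    for q in("tip_box","mouth","stop_face","box_nose","rail_left","rail_right","bay"):
        for r in viewer.mark_of(q,n)[:3]: print(q,"mark",r["p"],r["uv"],pts(c,r["uv"]))
E
```

```text
0.0 [ 173.7 -599.8  221.9] [-0.6  0.4 -0.4  0.6]
top {'fx': 399.73152005655976, 'fy': 399.73152005655976, 'cx': 322.79118246325584, 'cy': 202.124489605387, 'camera_from_world': array([[    0. ,    -1. ,     0. ,   -81. ],
       [    1. ,     0. ,     0.1,  -620. ],
       [   -0.1,     0. ,     1. , -1011.1],
       [    0. ,     0. ,     0. ,     1. ]])}
tip_box reg 0.79 [183.9, 239.4] 1905 [516.7 266.9  66.2]
tip_box reg 0.69 [271.0, 224.9] 1748 [559.7  68.1  72.3]
tip_box reg 0.6 [246.7, 133.3] 1786 [791.3 138.9  66.2]
bay reg 0.66 [324.5, 241.0] 12621 [530.7 -66.8   6.5]
rail_left reg 0.86 [351.2, 208.2] 322 [ 605.  -135.    29.8]
rail_right reg 0.59 [353.7, 253.7] 321 [ 493.  -145.1   30. ]
flask reg 0.71 [440.8, 216.4] 982 [ 590.7 -360.    49.6]
beaker reg 0.67 [338.6, 154.5] 1541 [748.7 -99.9  26.9]
stopper_a_mid reg 0.5 [363.6, 193.9] 109 [ 647.3 -176.2   27.9]
tip_box mark 0.73 [247.1, 136.1] [[780.9 133.6  69.7]]
tip_box mark 0.69 [191.6, 237.6] [[522.5 259.6  70.2]]
tip_box mark 0.61 [272.2, 224.6] [[559.9  61.3  74.4]]
mouth mark 0.68 [318.8, 232.5] [[544.5 -53.6   8.8]]
[... 1314 characters left out ...]
6 [ 643.6 -182.9   24.8]
stopper_a_mid reg 0.4 [368.0, 189.6] 2365 [ 723.6 -117.2   84.2]
tip_box mark 0.86 [337.1, 150.8] [[771.8 105.5  38.9]]
tip_box mark 0.67 [228.7, 158.7] [[493.9 217.8  42.6]]
tip_box mark 0.63 [275.1, 190.4] [[538.1   4.9  65. ]]
mouth mark 0.98 [292.2, 223.7] [[548.6 -57.4   2. ]]
stop_face mark 0.72 [330.3, 264.6] [[ 549.3 -238.1   35. ]]
box_nose mark 0.93 [284.1, 194.8] [[562.    9.1  39. ]]
box_nose mark 0.9 [324.1, 136.3] [[756.9 152.2  63.6]]
box_nose mark 0.58 [223.1, 162.9] [[479.3 221.7  32.1]]
rail_left mark 0.97 [312.5, 215.8] [[597.5 -69.   14.8]]
rail_right mark 0.84 [266.8, 229.4] [[484.9 -47.8   5.2]]
bay mark 0.77 [290.3, 226.8] [[538.5 -67.4   5.4]]
```

```bash
cat >> h.py <<'E'
def tops(c,zlo,zhi,lo,hi):
    v,u=np.mgrid[0:400,0:640]; P=pts(c,np.c_[u.ravel(),v.ravel()])
    m=(c["range_z"].ravel()>0)&(P[:,2]>zlo)&(P[:,2]<zhi)&(P[:,0]>lo[0])&(P[:,0]<hi[0])&(P[:,1]>lo[1])&(P[:,1]<hi[1])
    return P[m]
def rect(P):
    (cx,cy),(w,h),a=cv2.minAreaRect(P[:,:2].astype(np.float32)); b=a if w>h else a+90   # long axis deg
    return np.array([cx,cy,max(w,h),min(w,h),(b+90)%180-90,np.median(P[:,2]),len(P)])
E
python3 - <<'E'
from h import *
np.set_printoptions(precision=1,suppress=True)
T=[]
for n in("top","side"):
    c=cam(n)
    print(n,"box",rect(tops(c,67,78,(480,-20),(640,160))))
    for nm,lo,hi in(("L",(585,-250),(625,-30)),("R",(470,-250),(512,-30))):
        P=tops(c,26,36,lo,hi); print(nm,rect(P),cv2.fitLine(P[:,:2].astype(np.float32),cv2.DIST_HUBER,0,.01,.01).ravel()*[100,100,1,1])
    print("stop",rect(tops(c,30,42,(460,-300),(650,-215))))
    im=c["pixels"][120:320,180:460] if n=="top" else c["pixels"][100:300,180:460]
    T.append(cv2.resize(im,None,fx=2.8,fy=2.8,interpolation=cv2.INTER_CUBIC)[:,:,::-1])
    cv2.imwrite(f"pics/{n}1.png",T[-1])
E
```

```text
top box [ 559.1   70.2  120.1   81.6  -84.1   72.6 1583. ]
L [ 602.9 -146.6  189.8   30.9   88.3   30.6  349. ] [   4.6  -99.9  605.4 -141.3]
R [ 496.  -153.9  188.6   18.3  -86.3   30.   327. ] [   6.6  -99.8  493.  -150.2]
stop [ 554.3 -232.3  124.    31.2    0.8   36.   434. ]
side box [559.7  67.1 120.   81.8 -83.6  70.2 936. ]
L [ 601.4 -150.6  193.6   34.   -89.5   28.9  399. ] [   2.5 -100.   605.2 -159.2]
R [ 494.1 -155.9  190.2   19.9  -84.3   28.5  364. ] [   8.   -99.7  493.8 -162.4]
stop [ 556.  -237.5  126.2   24.9    2.9   34.   527. ]
```

View pics/top0.png

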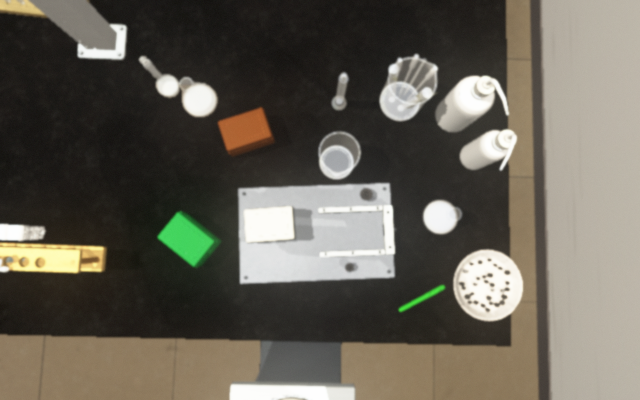

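View pics/side1.png

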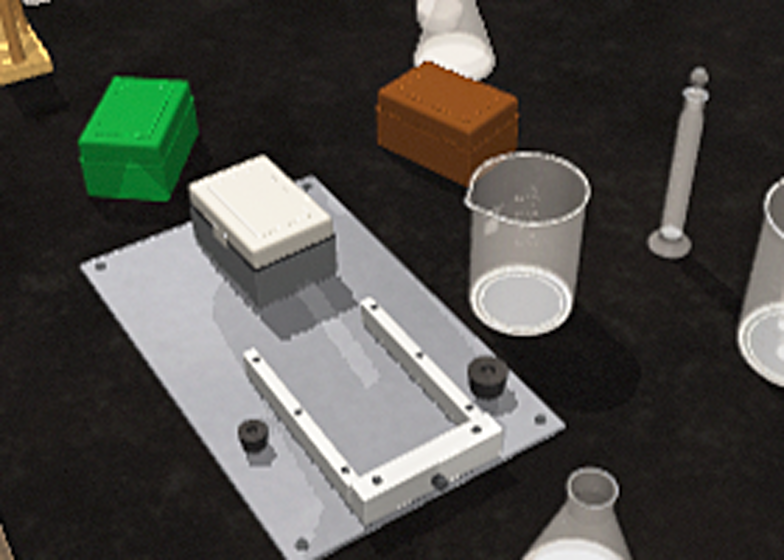

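White box at top pixel (270,224) is the target; green (190,240) and brown (247,132) are look-alikes, as the side crop confirms. The bay lies nearly along −y, with the beaker at (339,155) and the flask at (441,216). Next I'll pin down the lane frame and the tool axes.

```bash
cat >> h.py <<'E'
from scipy.spatial.transform import Rotation as R
def tool():
    s=bot.sense(); return np.array(s["ee_pos"]),R.from_quat(s["orientation"]).as_matrix(),s
E
python3 - <<'E'
from h import *
np.set_printoptions(precision=3,suppress=True)
p,M,s=tool();print(p);print(M)
for n in("top","side"):
    c=cam(n)
    P=tops(c,2,11,(380,-290),(720,160))
    # keep largest connected blob in a mm grid
    g=np.zeros((360,460),np.uint8); g[(P[:,0]-370).astype(int),(P[:,1]+295).astype(int)]=1
    g=cv2.morphologyEx(g,cv2.MORPH_CLOSE,np.ones((9,9)))
    _,lab,st,_=cv2.connectedComponentsWithStats(g); k=1+np.argmax(st[1:,4])
    print(n,"plate",rect(P[lab[(P[:,0]-370).astype(int),(P[:,1]+295).astype(int)]==k]))
    for lo,hi in(((592,-200),(620,-70)),((480,-200),(508,-70))):
        Q=tops(c,25,34,lo,hi);l=cv2.fitLine(Q[:,:2].astype(np.float32),cv2.DIST_HUBER,0,.01,.01).ravel()
        print("rail ang",np.degrees(np.arctan(l[0]/-l[1])),"x at y=-140",l[2]+(-140-l[3])*l[0]/l[1],len(Q))
    Q=tops(c,-5,140,(650,-200),(850,0)); print("beaker minx",np.percentile(Q[Q[:,2]>60][:,0],1))
E
```

```text
[ 173.819 -600.339  222.593]
[[ 0.278 -0.     0.961]
 [-0.961 -0.     0.278]
 [ 0.    -1.    -0.   ]]
top plate [  550.075   -64.859   449.078   339.166    89.952     6.042 12217.   ]
rail ang 3.5722413 x at y=-140 605.8632 225
rail ang 3.771457 x at y=-140 492.01926 235
beaker minx 680.436223885351
side plate [ 543.364  -52.147  412.736  250.191  -86.16     4.194 8469.   ]
rail ang 3.7735198 x at y=-140 605.54407 216
rail ang 4.0569587 x at y=-140 491.67566 240
beaker minx 685.8566238926157
```

```bash
cat >> h.py <<'E'
A=np.radians(3.8); D=np.array([np.sin(A),-np.cos(A),0]); L=np.array([np.cos(A),np.sin(A),0]); MO=np.array([543.6,-59,0])
def lane(p): p=np.atleast_2d(p)-MO; return np.c_[p@D,p@L,p[:,2]]
def rep():
    p,M,s=tool(); print("lane tcp",lane(p)[0],"xhead rel",np.degrees(np.arctan2(M[:,0]@L,M[:,0]@D)),"tilt",M[2],"F",s["force"],"t",s["clock"],"gap",s["finger_gap"])
E
python3 -m crank '[{"wy":6.15},{"wy":6.15},{"dx":-35.6,"dz":27.6},{"dx":-35.6,"dz":27.6},{"dx":-35.6,"dz":27.6},{"dx":-35.6,"dz":27.6},{"dx":-35.6,"dz":27.6},{"dx":-35.6,"dz":27.6},{"dx":-35.6,"dz":27.6},{"dx":-35.6,"dz":27.6},{"dx":-35.6,"dz":27.6},{"dx":-35.6,"dz":27.6},{"dx":-35.6,"dz":27.6},{"dx":-35.6,"dz":27.6},{"dx":-35.6,"dz":27.6},{"dx":-35.6,"dz":27.6},{"dx":-35.6,"dz":27.6},{"dx":-35.6,"dz":27.6},{"dx":-35.6,"dz":27.6},{"dx":-35.6,"dz":27.6}]'
python3 -c "
from h import *
np.set_printoptions(precision=2,suppress=True);rep()"
```

```text
lane tcp [ 515.66 -404.88  222.57] xhead rel 12.342660283204829 tilt [-0. -1. -0.] F [-0.13  0.47 -0.23] t 1.7 gap 92.2297462097801schema error: expected keys grip, dx, dy, dz, wx, wy, wz
```

```bash

python3 -m crank '[{"grip":100,"dx":0,"dy":0,"dz":0,"wx":0,"wy":6.15,"wz":0},{"grip":100,"dx":0,"dy":0,"dz":0,"wx":0,"wy":6.15,"wz":0},{"grip":100,"dx":-35.6,"dy":0,"dz":27.6,"wx":0,"wy":0,"wz":0},{"grip":100,"dx":-35.6,"dy":0,"dz":27.6,"wx":0,"wy":0,"wz":0},{"grip":100,"dx":-35.6,"dy":0,"dz":27.6,"wx":0,"wy":0,"wz":0},{"grip":100,"dx":-35.6,"dy":0,"dz":27.6,"wx":0,"wy":0,"wz":0},{"grip":100,"dx":-35.6,"dy":0,"dz":27.6,"wx":0,"wy":0,"wz":0},{"grip":100,"dx":-35.6,"dy":0,"dz":27.6,"wx":0,"wy":0,"wz":0},{"grip":100,"dx":-35.6,"dy":0,"dz":27.6,"wx":0,"wy":0,"wz":0},{"grip":100,"dx":-35.6,"dy":0,"dz":27.6,"wx":0,"wy":0,"wz":0},{"grip":100,"dx":-35.6,"dy":0,"dz":27.6,"wx":0,"wy":0,"wz":0},{"grip":100,"dx":-35.6,"dy":0,"dz":27.6,"wx":0,"wy":0,"wz":0},{"grip":100,"dx":-35.6,"dy":0,"dz":27.6,"wx":0,"wy":0,"wz":0},{"grip":100,"dx":-35.6,"dy":0,"dz":27.6,"wx":0,"wy":0,"wz":0},{"grip":100,"dx":-35.6,"dy":0,"dz":27.6,"wx":0,"wy":0,"wz":0},{"grip":100,"dx":-35.6,"dy":0,"dz":27.6,"wx":0,"wy":0,"wz":0},{"grip":100,"dx":-35.6,"dy":0,"dz":27.6,"wx":0,"wy":0,"wz":0},{"grip":100,"dx":-35.6,"dy":0,"dz":27.6,"wx":0,"wy":0,"wz":0},{"grip":100,"dx":-35.6,"dy":0,"dz":27.6,"wx":0,"wy":0,"wz":0},{"grip":100,"dx":-35.6,"dy":0,"dz":27.6,"wx":0,"wy":0,"wz":0}]'
python3 -c "
from h import *
np.set_printoptions(precision=2,suppress=True);rep()"
```

```text
clock: 3.7
ee_pos: [627.3, 74.1, 222.7]
orientation: [-0.517, 0.483, -0.483, 0.517]
force: [0.3, -0.7, 0.0]
finger_gap: 92.0
lane tcp [-127.27   92.39  222.65] xhead rel 0.059032962565421336 tilt [ 0. -1.  0.] F [ 0.27 -0.75  0.04] t 3.7 gap 92.00612938625382
```

```bash

python3 -m crank '[{"grip":100,"dx":0,"dy":40,"dz":0,"wx":0,"wy":0,"wz":0},{"grip":100,"dx":0,"dy":40,"dz":0,"wx":0,"wy":0,"wz":0},{"grip":100,"dx":0,"dy":40,"dz":0,"wx":0,"wy":0,"wz":0},{"grip":100,"dx":0,"dy":40,"dz":0,"wx":0,"wy":0,"wz":0},{"grip":100,"dx":0,"dy":34,"dz":0,"wx":0,"wy":0,"wz":0},{"grip":100,"dx":0,"dy":0,"dz":-8,"wx":0,"wy":0,"wz":0},{"grip":100,"dx":0,"dy":0,"dz":-5,"wx":0,"wy":0,"wz":0},{"grip":100,"dx":0,"dy":0,"dz":-4,"wx":0,"wy":0,"wz":0},{"grip":100,"dx":0,"dy":0,"dz":-4,"wx":0,"wy":0,"wz":0},{"grip":100,"dx":0,"dy":0,"dz":-4,"wx":0,"wy":0,"wz":0},{"grip":100,"dx":0,"dy":0,"dz":-4,"wx":0,"wy":0,"wz":0},{"grip":100,"dx":0,"dy":0,"dz":-4,"wx":0,"wy":0,"wz":0},{"grip":100,"dx":0,"dy":0,"dz":0,"wx":0,"wy":0,"wz":0}]'
python3 -c "
from h import *
np.set_printoptions(precision=2,suppress=True);rep()
for n in ('top','side'):
    c=cam(n);save(c,n+'2')
    P=tops(c,66,77,(480,-20),(640,160)); q=lane(P); r=rect(q); print(n,r, q[:,1].min(),q[:,1].max())
"
```

```text
clock: 5.0
ee_pos: [593.5, 70.1, 29.1]
orientation: [-0.516, 0.483, -0.483, 0.517]
force: [3.2, -0.0, 1.8]
finger_gap: 91.8
lane tcp [-125.54   58.36   29.08] xhead rel 0.040761688987590285 tilt [-0. -1.  0.] F [ 3.23 -0.05  1.81] t 5.0 gap 91.84367231901204
top [-127.54   -2.11  119.07   61.9    -1.29   72.65  687.  ] -34.324226397540116 27.67491610726487
side [-121.25   14.54  128.97  102.19    1.52   70.16 1046.  ] -35.36453414775402 67.24031463024679
```

View pics/side2.png

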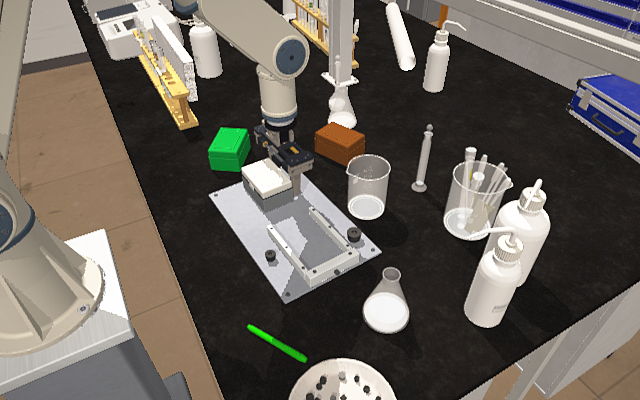

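The side picture shows the box at (267,180), with the fingers against its left side at (295,170). It is still about 6 mm left of centre, so I push 6 mm more, then back off and lift.

```bash

python3 -m crank '[{"grip":100,"dx":0,"dy":0,"dz":-3,"wx":0,"wy":0,"wz":0},{"grip":100,"dx":0,"dy":0,"dz":-3,"wx":0,"wy":0,"wz":0},{"grip":100,"dx":0,"dy":0,"dz":0,"wx":0,"wy":0,"wz":0},{"grip":100,"dx":0,"dy":0,"dz":0,"wx":0,"wy":0,"wz":0},{"grip":100,"dx":0,"dy":0,"dz":15,"wx":0,"wy":0,"wz":0},{"grip":60,"dx":0,"dy":-40,"dz":15,"wx":0,"wy":0,"wz":0},{"grip":40,"dx":-30,"dy":-40,"dz":0,"wx":0,"wy":0,"wz":0},{"grip":40,"dx":-40,"dy":-20,"dz":0,"wx":0,"wy":0,"wz":0},{"grip":40,"dx":-45,"dy":0,"dz":0,"wx":0,"wy":0,"wz":0},{"grip":40,"dx":-20,"dy":0,"dz":0,"wx":0,"wy":0,"wz":0}]'
python3 -c "
from h import *
np.set_printoptions(precision=2,suppress=True);rep()
for n in ('top','side'):
    c=cam(n);save(c,n+'3')
    P=tops(c,66,77,(480,-20),(610,140)); q=lane(P); r=rect(q); print(n,r, q.min(0),q.max(0))
"
```

```text
clock: 6.1
ee_pos: [607.1, 209.2, 128.8]
orientation: [0.517, -0.483, 0.482, -0.517]
force: [0.3, -0.6, 0.7]
finger_gap: 53.9
lane tcp [-263.39   81.18  128.8 ] xhead rel 0.1189726924929201 tilt [-0. -1. -0.] F [ 0.27 -0.64  0.71] t 6.1 gap 53.93636620782994
top [-127.55   -1.01  119.05   81.73   -1.59   72.62 1588.  ] [-187.98  -41.75   66.04] [-68.06  40.13  76.99]
side [-124.82   -1.13  122.58   81.76    0.26   70.14  993.  ] [-186.02  -42.07   66.11] [-63.68  39.9   73.75]
```

View pics/top3.png

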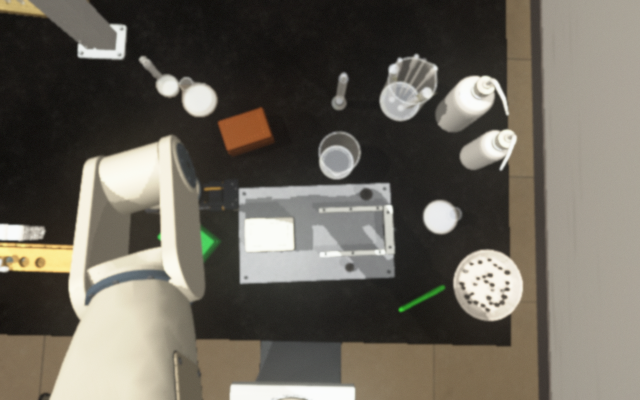

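```bash

python3 -m crank '[{"grip":40,"dx":0,"dy":0,"dz":0,"wx":0,"wy":-8.5,"wz":0},{"grip":40,"dx":0,"dy":0,"dz":0,"wx":0,"wy":-8.5,"wz":0},{"grip":40,"dx":0,"dy":0,"dz":0,"wx":0,"wy":-8.5,"wz":0},{"grip":40,"dx":0,"dy":0,"dz":0,"wx":0,"wy":-8.5,"wz":0},{"grip":40,"dx":0,"dy":0,"dz":0,"wx":0,"wy":-8.5,"wz":0},{"grip":40,"dx":0,"dy":0,"dz":0,"wx":0,"wy":-8.5,"wz":0},{"grip":40,"dx":0,"dy":0,"dz":0,"wx":0,"wy":-8.5,"wz":0},{"grip":40,"dx":0,"dy":0,"dz":0,"wx":0,"wy":-8.5,"wz":0},{"grip":40,"dx":0,"dy":0,"dz":0,"wx":0,"wy":-8.5,"wz":0},{"grip":40,"dx":0,"dy":0,"dz":0,"wx":0,"wy":-8.5,"wz":0},{"grip":40,"dx":0,"dy":0,"dz":0,"wx":0,"wy":-5,"wz":0},{"grip":40,"dx":-41,"dy":0,"dz":-18,"wx":0,"wy":0,"wz":0},{"grip":40,"dx":-41,"dy":0,"dz":-18,"wx":0,"wy":0,"wz":0},{"grip":40,"dx":0,"dy":0,"dz":-17,"wx":0,"wy":0,"wz":0},{"grip":40,"dx":0,"dy":0,"dz":0,"wx":0,"wy":0,"wz":0}]'
python3 -c "
from h import *
np.set_printoptions(precision=2,suppress=True);rep()
for n in ('top','side'):
    c=cam(n);save(c,n+'4')
    q=lane(tops(c,55,75,(440,180),(640,380))); print(n,'green lane max',np.percentile(q,99,axis=0))
"
```

```text
clock: 7.7
ee_pos: [528.1, 145.4, 128.0]
orientation: [0.707, 0.022, -0.024, -0.706]
force: [0.3, -0.2, 1.0]
finger_gap: 36.6
lane tcp [-204.94   -1.9   127.95] xhead rel 89.95722474908041 tilt [-0. -1. -0.] F [ 0.35 -0.16  0.96] t 7.7 gap 36.629720131127506
top green lane max [-303.32  -59.24   68.83]
side green lane max [-264.27   57.39   67.3 ]
```

```bash

python3 -m crank '[{"grip":40,"dx":1,"dy":0,"dz":7,"wx":0,"wy":0,"wz":0},{"grip":40,"dx":0,"dy":40,"dz":0,"wx":0,"wy":0,"wz":0},{"grip":40,"dx":0,"dy":42,"dz":0,"wx":0,"wy":0,"wz":0},{"grip":40,"dx":0,"dy":0,"dz":0,"wx":0,"wy":0,"wz":0},{"grip":40,"dx":0,"dy":0,"dz":-8,"wx":0,"wy":0,"wz":0},{"grip":40,"dx":0,"dy":0,"dz":-4,"wx":0,"wy":0,"wz":0},{"grip":40,"dx":0,"dy":0,"dz":-4,"wx":0,"wy":0,"wz":0},{"grip":40,"dx":0,"dy":0,"dz":-5,"wx":0,"wy":0,"wz":0},{"grip":40,"dx":0,"dy":0,"dz":-5,"wx":0,"wy":0,"wz":0},{"grip":40,"dx":0,"dy":0,"dz":-6,"wx":0,"wy":0,"wz":0},{"grip":40,"dx":0,"dy":0,"dz":-6,"wx":0,"wy":0,"wz":0},{"grip":40,"dx":0,"dy":0,"dz":-6,"wx":0,"wy":0,"wz":0},{"grip":40,"dx":0,"dy":0,"dz":-6,"wx":0,"wy":0,"wz":0},{"grip":40,"dx":0,"dy":0,"dz":-5,"wx":0,"wy":0,"wz":0},{"grip":40,"dx":0,"dy":0,"dz":-4,"wx":0,"wy":0,"wz":0},{"grip":40,"dx":0,"dy":0,"dz":0,"wx":0,"wy":0,"wz":0}]'
cat > chk.py <<'E'
from h import *
import sys
np.set_printoptions(precision=2,suppress=True);rep()
for n in ('top','side'):
    c=cam(n);save(c,n+sys.argv[1])
    P=tops(c,66,76,(480,-240),(615,140)); q=lane(P); t=lane(tool()[0])[0,0]; q=q[q[:,0]>t+12]; print(n,rect(q), q.min(0),q.max(0))
    # side edges: line fits on lid edges
    b=np.round(q[:,0]/4).astype(int); E=np.array([(k*4,q[b==k,1].min(),q[b==k,1].max()) for k in np.unique(b) if (b==k).sum()>8])[2:-2]
    for j in(1,2): f=np.polyfit(E[:,0],E[:,j],1); print(" edge deg",np.degrees(f[0]),"at mid",np.polyval(f,E[:,0].mean()))
E
python3 chk.py 5
```

```text
clock: 9.4
ee_pos: [534.4, 95.4, 46.3]
orientation: [0.707, 0.023, -0.024, -0.706]
force: [-0.1, 0.0, 0.6]
finger_gap: 36.7
lane tcp [-154.64    1.07   46.33] xhead rel 90.03569560402853 tilt [-0. -1. -0.] F [-0.09  0.04  0.62] t 9.4 gap 36.68666811522215
top [ -72.86   -2.47   97.13   81.71   -0.03   72.46 1236.  ] [-121.41  -43.34   66.46] [-24.31  38.4   75.99]
 edge deg -0.45551576929501636 at mid -42.312180069066486
 edge deg -0.5792995842717641 at mid 37.0288709817225
side [ -81.89   -2.24  121.41   82.51   -0.12   70.19 1078.  ] [-142.55  -43.6    66.09] [-21.24  38.98  75.77]
 edge deg -0.11097985726312824 at mid -41.98367672840146
 edge deg 0.4090975990200159 at mid 36.38170366837403
```

View pics/side5.png

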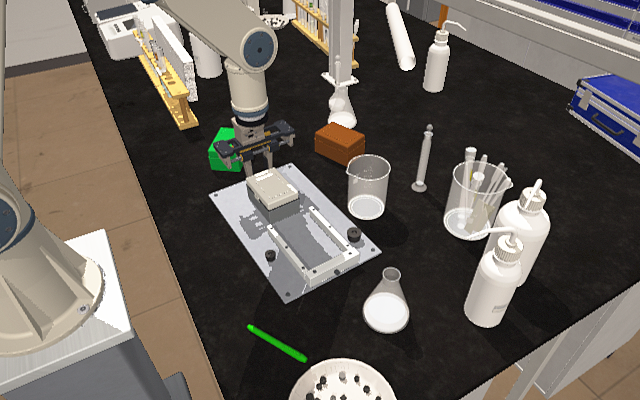

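The side picture shows the box square in front of the mouth at (273,190), and both fingers level on its tail. It reads about 2 mm right of centre, so I continue in with a slight drift to the left.

```bash

python3 -m crank '[{"grip":40,"dx":0.2,"dy":0,"dz":-4,"wx":0,"wy":0,"wz":0},{"grip":40,"dx":0.2,"dy":0,"dz":-6,"wx":0,"wy":0,"wz":0},{"grip":40,"dx":0.2,"dy":0,"dz":-6,"wx":0,"wy":0,"wz":0},{"grip":40,"dx":0.2,"dy":0,"dz":-6,"wx":0,"wy":0,"wz":0},{"grip":40,"dx":0.2,"dy":0,"dz":-6,"wx":0,"wy":0,"wz":0},{"grip":40,"dx":0.2,"dy":0,"dz":-6,"wx":0,"wy":0,"wz":0},{"grip":40,"dx":0.2,"dy":0,"dz":-6,"wx":0,"wy":0,"wz":0},{"grip":40,"dx":0.2,"dy":0,"dz":-6,"wx":0,"wy":0,"wz":0},{"grip":40,"dx":0.2,"dy":0,"dz":-5,"wx":0,"wy":0,"wz":0},{"grip":40,"dx":0.2,"dy":0,"dz":-4,"wx":0,"wy":0,"wz":0},{"grip":40,"dx":0,"dy":0,"dz":0,"wx":0,"wy":0,"wz":0}]'
python3 chk.py 6
```

```text
clock: 10.6
ee_pos: [540.5, 40.9, 46.6]
orientation: [0.707, 0.024, -0.024, -0.707]
force: [-1.0, 0.6, 0.2]
finger_gap: 37.1
lane tcp [-99.91   3.52  46.63] xhead rel 90.0257010796609 tilt [ 0. -1. -0.] F [-0.99  0.61  0.18] t 10.6 gap 37.12430296836838
top [ -4.81  -0.82  82.01  72.05  87.97  72.51 928.  ] [-42.22 -40.86  66.14] [30.56 41.12 75.88]
 edge deg -1.4686032472206352 at mid -39.7192827966126
 edge deg -2.27565060688621 at mid 39.90121021272331
side [ -27.02    0.14  123.     81.61    0.55   70.28 1187.  ] [-88.32 -41.17  66.05] [34.67 40.8  74.52]
 edge deg -0.26412705191678754 at mid -39.37890861036191
 edge deg -0.45801261821550454 at mid 38.87271742782758
```

```bash

python3 -m crank '[{"grip":40,"dx":0,"dy":0,"dz":-4,"wx":0,"wy":0,"wz":0},{"grip":40,"dx":0,"dy":0,"dz":-6,"wx":0,"wy":0,"wz":0},{"grip":40,"dx":0,"dy":0,"dz":-6,"wx":0,"wy":0,"wz":0},{"grip":40,"dx":0,"dy":0,"dz":-6,"wx":0,"wy":0,"wz":0},{"grip":40,"dx":0,"dy":0,"dz":-6,"wx":0,"wy":0,"wz":0},{"grip":40,"dx":0,"dy":0,"dz":-6,"wx":0,"wy":0,"wz":0},{"grip":40,"dx":0,"dy":0,"dz":-6,"wx":0,"wy":0,"wz":0},{"grip":40,"dx":0,"dy":0,"dz":-6,"wx":0,"wy":0,"wz":0},{"grip":40,"dx":0,"dy":0,"dz":-6,"wx":0,"wy":0,"wz":0},{"grip":40,"dx":0,"dy":0,"dz":-6,"wx":0,"wy":0,"wz":0},{"grip":40,"dx":0,"dy":0,"dz":-4,"wx":0,"wy":0,"wz":0},{"grip":40,"dx":0,"dy":0,"dz":0,"wx":0,"wy":0,"wz":0}]'
python3 chk.py 7; python3 -c "
import cv2
im=cv2.imread('pics/side7.png')[140:320,190:430];cv2.imwrite('pics/side7c.png',cv2.resize(im,None,fx=3,fy=3,interpolation=2))"
```

```text
clock: 11.9
ee_pos: [544.5, -21.1, 46.5]
orientation: [0.707, 0.024, -0.024, -0.707]
force: [0.1, 0.3, -0.3]
finger_gap: 36.7
lane tcp [-37.74   3.42  46.53] xhead rel 90.03153124525446 tilt [-0. -1. -0.] F [ 0.06  0.34 -0.29] t 11.9 gap 36.66861506934123
top [ 72.46  -0.27  79.72  42.91  87.66  72.34 527.  ] [ 49.49 -40.73  66.82] [92.88 40.26 76.  ]
 edge deg -2.2410535845264685 at mid -40.12745732004956
 edge deg -2.8245049214672826 at mid 39.446532561229894
side [  35.74    0.08  123.75   81.9    -0.14   70.23 1335.  ] [-26.11 -40.93  66.02] [97.61 41.18 75.13]
 edge deg 0.12130014607439467 at mid -39.74684318306054
 edge deg 1.392629070160542 at mid 38.83079005098958
```

View pics/side7c.png

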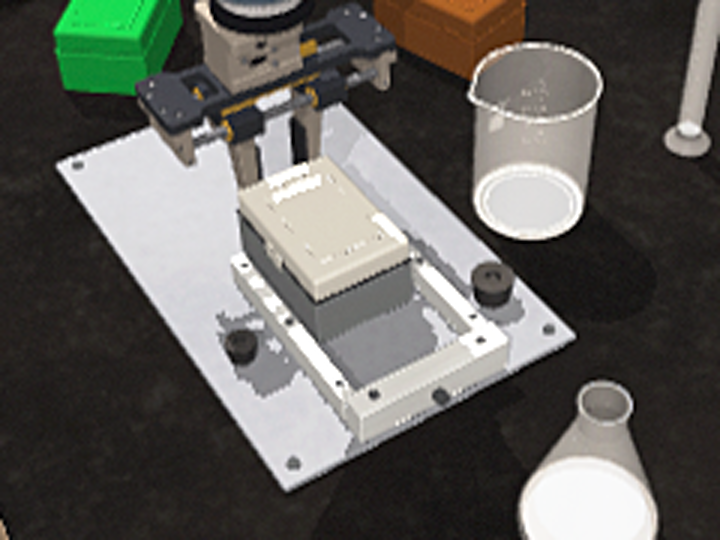

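The box sits centred and square between the rails, its nose edge near crop (365,300), with about 75 mm to the stop. I'll do most of that, then creep to contact.

```bash

python3 -m crank '[{"grip":40,"dx":0,"dy":0,"dz":-4,"wx":0,"wy":0,"wz":0},{"grip":40,"dx":0,"dy":0,"dz":-6,"wx":0,"wy":0,"wz":0},{"grip":40,"dx":0,"dy":0,"dz":-6,"wx":0,"wy":0,"wz":0},{"grip":40,"dx":0,"dy":0,"dz":-6,"wx":0,"wy":0,"wz":0},{"grip":40,"dx":0,"dy":0,"dz":-6,"wx":0,"wy":0,"wz":0},{"grip":40,"dx":0,"dy":0,"dz":-6,"wx":0,"wy":0,"wz":0},{"grip":40,"dx":0,"dy":0,"dz":-6,"wx":0,"wy":0,"wz":0},{"grip":40,"dx":0,"dy":0,"dz":-6,"wx":0,"wy":0,"wz":0},{"grip":40,"dx":0,"dy":0,"dz":-6,"wx":0,"wy":0,"wz":0},{"grip":40,"dx":0,"dy":0,"dz":-6,"wx":0,"wy":0,"wz":0},{"grip":40,"dx":0,"dy":0,"dz":-4,"wx":0,"wy":0,"wz":0},{"grip":40,"dx":0,"dy":0,"dz":-4,"wx":0,"wy":0,"wz":0},{"grip":40,"dx":0,"dy":0,"dz":0,"wx":0,"wy":0,"wz":0}]'
python3 chk.py 8
for i in 1; do python3 -m crank '[{"grip":40,"dx":0,"dy":0,"dz":-2,"wx":0,"wy":0,"wz":0},{"grip":40,"dx":0,"dy":0,"dz":-2,"wx":0,"wy":0,"wz":0},{"grip":40,"dx":0,"dy":0,"dz":0,"wx":0,"wy":0,"wz":0}]'; done
```

```text
clock: 13.3
ee_pos: [549.1, -86.8, 46.7]
orientation: [0.707, 0.024, -0.024, -0.707]
force: [0.4, -0.4, -0.8]
finger_gap: 37.0
lane tcp [28.08  3.69 46.67] xhead rel 90.03070221278826 tilt [ 0. -1. -0.] F [ 0.45 -0.35 -0.75] t 13.3 gap 36.967903825303864
top [156.46 -16.1   44.7    3.67  85.82  71.78  23.  ] [154.49 -38.52  67.86] [158.65   6.27  75.04]
clock: 13.65
ee_pos: [549.3, -90.3, 46.6]
orientation: [-0.707, -0.024, 0.024, 0.707]
force: [-0.3, 1.3, 0.5]
finger_gap: 36.5Traceback (most recent call last):
  File "chk.py", line 9, in <module>
    for j in(1,2): f=np.polyfit(E[:,0],E[:,j],1); print(" edge deg",np.degrees(f[0]),"at mid",np.polyval(f,E[:,0].mean()))
                     ~~~~~~~~~~^^^^^^^^^^^^^^^^^
    raise TypeError("expected non-empty vector for x")
TypeError: expected non-empty vector for x
```

TCP is now at about 32 and contact with the stop is expected near 38, so I creep on until the force rises.

```bash

python3 -m crank '[{"grip":40,"dx":0,"dy":0,"dz":-2,"wx":0,"wy":0,"wz":0},{"grip":40,"dx":0,"dy":0,"dz":-2,"wx":0,"wy":0,"wz":0},{"grip":40,"dx":0,"dy":0,"dz":0,"wx":0,"wy":0,"wz":0}]'
python3 -m crank '[{"grip":40,"dx":0,"dy":0,"dz":-1,"wx":0,"wy":0,"wz":0},{"grip":40,"dx":0,"dy":0,"dz":0,"wx":0,"wy":0,"wz":0}]'
python3 -c "
from h import *
rep();c=cam('side');save(c,'side9');q=lane(tops(c,66,76,(480,-240),(615,0)));q=q[q[:,0]>tool()[0]@[0,0,0]+20];print(rect(q),q.max(0))
print('stop',lane(tops(c,30,42,(480,-300),(620,-215))).min(0))"
```

```text
clock: 13.95
ee_pos: [549.6, -93.0, 46.7]
orientation: [-0.706, -0.023, 0.023, 0.707]
force: [0.5, 9.9, 2.7]
finger_gap: 37.0
clock: 14.15
ee_pos: [549.6, -93.1, 46.6]
orientation: [-0.706, -0.023, 0.023, 0.708]
force: [0.9, 16.0, 3.0]
finger_gap: 36.8
lane tcp [34.42029766  3.72685768 46.64194837] xhead rel 89.97269354604845 tilt [ 2.81745441e-05 -9.99994845e-01  3.21087341e-03] F [ 0.94247912 15.97532875  3.03533677] t 14.15 gap 36.81474643492686
[ 9.67797699e+01  3.48323822e-01  1.40732727e+02  8.18195572e+01
 -3.38462830e-01  7.03682510e+01  1.59100000e+03] [167.33388285  40.88412563  75.81548755]
stop [153.43725507 -63.1065469   30.06735364]
```

The force rose from 1 to 10 to 16 N with no further motion, so the box is against the stop. I back off straight, rise and check.

```bash

python3 -m crank '[{"grip":40,"dx":0,"dy":0,"dz":3,"wx":0,"wy":0,"wz":0},{"grip":40,"dx":0,"dy":0,"dz":10,"wx":0,"wy":0,"wz":0},{"grip":40,"dx":0,"dy":0,"dz":30,"wx":0,"wy":0,"wz":0},{"grip":40,"dx":0,"dy":-30,"dz":40,"wx":0,"wy":0,"wz":0},{"grip":40,"dx":0,"dy":-40,"dz":30,"wx":0,"wy":0,"wz":0},{"grip":40,"dx":0,"dy":-40,"dz":30,"wx":0,"wy":0,"wz":0},{"grip":40,"dx":0,"dy":-30,"dz":30,"wx":0,"wy":0,"wz":0},{"grip":40,"dx":0,"dy":0,"dz":40,"wx":0,"wy":0,"wz":0},{"grip":40,"dx":0,"dy":0,"dz":0,"wx":0,"wy":0,"wz":0}]'
python3 chk.py 10; python3 -c "
from h import *
import cv2
for n in('top','side'):
    c=cam(n); print(n,'stop',rect(lane(tops(c,30,42,(480,-300),(640,-227)))))
    for q in('stopper_a_mid','flask','beaker'):
        r=viewer.regions_of(q,n)[:1]; print(q,[(x['p'],x['uv']) for x in r])
im=cv2.imread('pics/side10.png')[140:320,190:430];cv2.imwrite('pics/side10c.png',cv2.resize(im,None,fx=3,fy=3,interpolation=2))"
```

```text
clock: 15.1
ee_pos: [535.6, 121.1, 187.9]
orientation: [-0.706, -0.026, 0.024, 0.707]
force: [1.0, -1.0, -0.5]
finger_gap: 36.7
lane tcp [-180.19    3.94  187.94] xhead rel 90.21388819530415 tilt [ 0. -1.  0.] F [ 0.98 -0.96 -0.53] t 15.1 gap 36.71555990260241
top [ 104.13    0.25  119.76   81.8    -0.13   72.4  1515.  ] [ 44.27 -40.76  66.15] [164.    41.17  75.99]
 edge deg -0.02349322674674665 at mid -39.56199749302042
 edge deg -0.2018398344362011 at mid 39.74499697721145
side [ 107.05    0.26  120.5    82.37   -0.26   70.32 1536.  ] [ 46.67 -41.03  66.  ] [167.44  41.56  74.32]
 edge deg -0.38040308377908166 at mid -39.762050127805054
 edge deg -0.24212249721541068 at mid 39.739157444007105
top stop [178.33216858  -0.94151306 123.99531555  20.86016655  86.80626678
  36.13928436 328.        ]
stopper_a_mid [(0.45, [364.5, 191.9])]
flask [(0.78, [441.6, 217.5])]
beaker [(0.81, [339.7, 155.4])]
side stop [1.78026245e+02 1.57554626e-01 1.25760254e+02 2.37085381e+01
 8.98444290e+01 3.39374638e+01 5.14000000e+02]
stopper_a_mid [(0.76, [351.8, 234.2])]
flask [(0.67, [388.4, 309.1])]
beaker [(0.86, [365.4, 189.0])]
```

View pics/side10c.png

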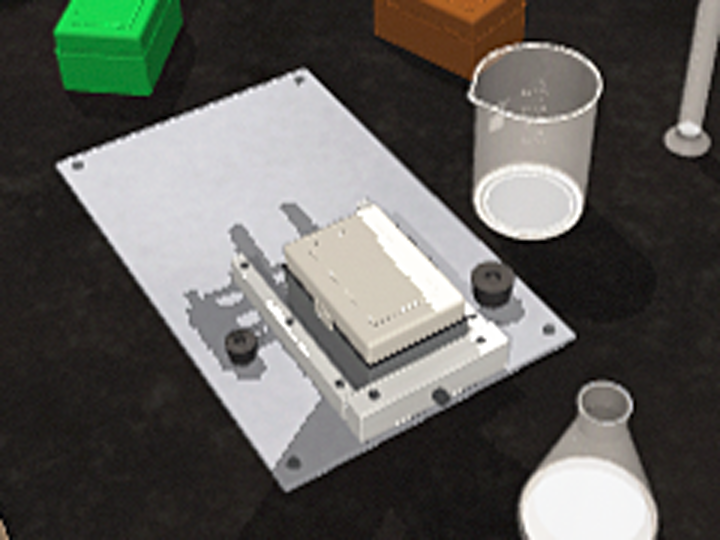

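The box's base meets the stop block at crop (360,385). It is centred and square, the gripper is clear, and the stoppers and glassware have not moved.

```bash
python3 -c "
from rig import bot
print(bot.sense()['joint_velocities']);print(bot.sign_off())"
```

```text
[ 0.00358819 -0.00033785 -0.00120664  0.00070993 -0.00042028 -0.00028056]
the job is handed in; nothing more can be done
None
```

The tip box is loaded against the stop block, square in the lane, and I handed the job in after about 15.5 s on the robot's clock, well inside the 58 s limit. The hand-in gives no verdict.

**What I did:** I pushed the box sideways with the open fingers along its left side, which squared and centred it. I then pushed its trailing end with two fingers, with the fingertips kept above the rails. I crept the last few millimetres until the force rose from about 1 to 16 N and the arm stopped advancing, then backed straight off and lifted clear.

**Last checks:**
- **Position:** The box is about 0.3 mm off the centre line and about 0.3° off the lane direction, and the gripper is clear of everything.
- **Surroundings:** The beaker, the flask and the large stopper are at their starting pixels to within the networks' scatter. The small stopper and the rails I checked only by eye in the last picture.
- **Disagreement:** The cameras put the box's leading end at 165 mm (top) and 168 mm (side) in my fitted lane frame, against 170 nominal. In the same readings the stop block's face lies at roughly 166 to 168 mm, so I relied on the force rise and the last picture to judge that the box is against the stop.
- **One slip:** My first move command was refused for missing keys, and nothing moved.

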